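# Put the hand sander away in the kit drawer

## Task

Tidy up after shaping the foam: set the wooden hand sander down flat, right way up, in the front compartment of the open bottom drawer of the small-parts unit, without dropping it and with the drawer still open. Then push the drawer fully home until it clicks into its detent, without slamming it. Leave the grey glue bottle and the bevel where they are.

Things in the scene. Friction and masses are not known exactly. Their poses are not given: they have to be found in the camera images.
- sander_mid (a point): Centre, half-way up, of the loose wooden hand sander: base 120 x 70 mm, 16 mm thick (dark abrasive below), one solid upright rib along its length as grip, 86 mm long, 24 mm wide, from 16 to 58 mm above the underside. About 0.22 kg; same both ways round. x along its length, y across, z up. The point is 29 mm above the underside. Starts flat on the bench.
- station: Fixed small-parts unit, black with three grey drawer fronts (the upper two do not open), 209 mm wide, 250 mm deep, 260 mm high; origin on the bench below it. Its x axis is level and points into the unit, the way the drawer closes; the front faces its -x.
- shelf_edge (a point): Middle of the lower front edge of the plywood shelf board (300 mm wide, 18 mm thick) on top of the unit, 260 mm above the bench. It overhangs 72 mm beyond the closed drawer's face, so an upright tool cannot follow the drawer home: lean it 30 to 45 degrees, tip towards the unit and body away. Axes as the unit's.
- drawer (a joint): How far the bottom drawer is out, m: 0 home at a firm end stop, 0.21 fully out; starts 0.17 to 0.20. Stays where left (1.5 N friction, 6 N s/m damping, 0.7 kg). A spring detent adds up to about 6 N from 14 to 6 mm out and pushes the drawer back out to about 14 mm if let go there; nearer than about 3 mm it pulls the drawer home and holds it. Push until it stops.
- drawer_face (a point): Centre of the outer side of the bottom drawer's front panel, 55 mm above the bench; moves with the drawer; axes as the unit's. Panel flat, 190 mm wide, 12 mm thick, 18 to 92 mm above the bench; at its foot a finger lip 70 mm wide sticks out 12 mm, 19 to 25 mm above the bench.
- bay (a point): Centre of the floor of the drawer's front compartment, 40 mm above the bench; moves with the drawer; axes as the unit's (x into the unit). Compartment 155 mm long along x, 130 mm across; side and rear cross walls 5 mm thick, 40 mm above this floor; front panel 52 mm above it. The unit's opening gives 75 mm height above this floor.
- glue: Grey bottle with black cap, 60 mm wide, 150 mm tall, standing loose; origin at the centre of its foot. Bystander.
- bevel: Sliding bevel lying loose: aluminium stock 130 x 22 x 22 mm and a steel blade 120 mm at an angle; origin under the middle of the stock. Bystander.
Mind the look-alikes: they are no part of the job. What is shaped like the part that bears sander_mid but blue, orange or purple is not meant.

How it is judged:
On the way, in this order (a step that is already met when the one before it is completed fails the run):
1. The sander lies flat in the front compartment, let go, while the drawer is still open at least 100 mm (x of sander_mid in the frame of bay between -0.05 and 0.05 m and y of sander_mid in the frame of bay between -0.05 and 0.05 m and z of sander_mid in the frame of bay below 0.036 m and angle between sander_mid's own z axis and vertical below 0.12 rad and contact force between the fingers and sander below 0.1 N and value of joint drawer above 0.1 m), for 0.2 s.
2. The drawer is pushed home past its detent (value of joint drawer below 0.003 m), for 0.2 s.
At the end, for the whole second after the job is handed in: The drawer is seated, less than 3 mm from fully home, and the sander lies at rest in its front compartment, flat on the floor (tilt under 0.12 rad, centre within 7 mm of its resting height and within 50 mm of the compartment's centre each way) (value of joint drawer below 0.003 m and x of sander_mid in the frame of bay between -0.05 and 0.05 m and y of sander_mid in the frame of bay between -0.05 and 0.05 m and z of sander_mid in the frame of bay below 0.036 m and angle between sander_mid's own z axis and vertical below 0.12 rad and linear speed of sander below 0.02 m/s); the robot touches nothing.
It fails at once if The sander is dropped (falls free faster than 0.6 m/s, about 20 mm) (linear speed of sander above 0.6 m/s and contact force between each of the fingers, station and sander below 0.05 N).
It fails at once if The drawer is slammed (closes faster than 0.6 m/s) (velocity of joint drawer below -0.6 m/s).
It fails at once if The glue bottle or the bevel is moved more than 30 mm (distance of any of glue, bevel from where it was at the start of the episode above 0.03 m).
It also fails if it takes over 53 s, if anything falls off the work surface, if the arm or the gripper's body presses on something with over 40 N, if the wrist force passes 120 N, or if a joint passes its speed limit or range.

## Robot

A 6-joint arm with a two-finger parallel gripper is mounted at the origin on the work surface. World frame = base frame: x ahead of the robot, y to its left, z up, the work surface at z = 0. Lengths are in m, angles in rad, forces in N, time in s.
With the tool pointing down it reaches from about 0.4 to 0.925 m from the base axis. Payload 12.5 kg.
Tool frame: the origin (TCP) lies midway between the tips of the shut fingers; the grasp point (between the pads) lies 19 mm behind it (r.grip_depth is the distance from the TCP to the grasp point, in m); z points along the fingers, x is the direction in which the jaws open and shut, and the axes are right-handed (so a half turn about z gives the same grasp; the last joint's range is limited). The gripper opens to 95 mm and grips with 3 to 60 N. Pads are 20 mm wide; open, the fingers measure 119 mm over their backs; the gripper's body (75 mm by 180 mm) begins 59 mm behind the grasp point.
Start: joints at [1.113, 0.491, 1.559, -0, 1.092, -0.106], TCP at [0.215, 0.587, 0.215] pointing down, gripper open.
Joint ranges: [-3.1, 3.1], [-0.84, 2.19], [0.05, 2.79], [-1.13, 4.28], [0.06, 2.93], [-2.69, 2.69]. Speed limits (rad/s): [2.22, 2.22, 2.79, 3.14, 3.14, 3.14].

## Interface

Orientations are given as a unit quaternion [x, y, z, w].
In Python, from cell import r gives the robot as it stands. The module is installed in compiled form; this text tells all that it offers.
- The arm moves only by the shell command python3 -m inch 'ROWS' [FORCE]. ROWS is JSON, a list of rows, each an object with "slide": the shift along the tool's x, y, z as a fraction of full scale, a list of three; "twist": the turn, a rotation vector about the tool's x, y, z as a fraction of full scale, a list of three; "jaw": the closure in counts, from 0 (fully open) to 255 (shut). In form: [{"slide": [tx, ty, tz], "twist": [wx, wy, wz], "jaw": jaw}, ...]. A call has 1 to 8 rows; each row is the pose to reach, as a shift and turn from the pose commanded when the call began, along the tool's axes at that moment, turning the shorter way round; what a row does not reach only later rows make up. Full scale, the value 1, is 0.25 m for a shift and pi rad for a turn. A row lasts 1/8 s, in which the tool goes at most 62.5 mm and 10.7 degrees, less where a joint would pass 70% of its speed; a pose out of reach is approached as far as the arm can. A call with a number of a shift or a turn outside -1 to 1 is refused whole. A call with a gripper value outside its range is refused whole. The fingers move at their own pace and stop on an object; FORCE is the grip in N (left out, the last holds). Time passes only in rows, so rows that repeat a pose let the fingers close. It gives the time, the measured TCP pose, the force and the opening at its end, in the units of the state.
- r.observe(): the state, without advancing time (a new reading comes with each control period).
- r.camera(name): name is "scene" or "top" or "wrist"; returns the picture (420x560x3 uint8, red, green, blue); there is no depth.
- r.calibration(name): a dict with "fovy" (degrees; the focal length in pixels is half the picture's height over the tangent of half this angle, whatever the lens; pixels are square), "cx", "cy" (the principal point, pixels), "rvec" (rotation vector, rad) and "tvec" (3), from world to camera coordinates, as OpenCV has them. Camera axes: x right, y down, z forward; pixel columns grow to the right and rows downward; lengths in m; the calibration is good to about 2 mm. A picture is of the moment at which its call begins: read the wrist's pose just before it. calibration takes no time and is no camera call; for the wrist camera it gives the pose at the moment of the call.
- r.hand_in(): hands the job in, once; it reports no verdict.
Trained networks look in the newest picture that a camera, given by its name, has taken for a name from the list of things; names that differ only in an ending like _2 or _b are one class to them, and where a whole thing is asked for, a point or a joint stands for the part that bears it (a point fixed in the world has none). Each returns a list of dicts, best first, with "confidence" (0 to 1); they miss things now and then, are a little off and sometimes report something else, mostly with a low value. They report only what shows in the picture. A call takes as long as a camera call. They do not tell look-alikes from the thing itself.
- r.recognise(camera, name): "box" ([centre column, centre row, width, height] in pixels, round what is visible of it).
- r.regions_of(camera, name): "region" (420x560 bool, what is visible of it) and "box" ([centre column, centre row, width, height] in pixels, round what is visible of it).
- r.tip_of(camera, name): "centre" ([row, column] in pixels: a listed point, or the origin of a listed thing).
The state is a dict: "t": time; "joint_positions": joint angles; "joint_vel": joint speeds; "tau": joint torques, N m; "eef_pos": TCP position; "eef_rot": TCP orientation; "ft_force": force on the tool from outside, world axes, zero at the start; "torque": the same for the moment, N m; "width": finger opening in m.
Only numpy, scipy, OpenCV 4.12 (cv2) and the standard library are available. Lean on these libraries where they do the work, as an engineer would, in place of code of your own. Each camera call takes 0.05 s, during which the arm holds its last target.

## Working session

There is one attempt and no reset: what is moved stays moved. The work goes in short steps, Python scripts to look and compute and a shell command to move; the robot and the scene stay as the last step left them, time stands still between calls to the robot, and variables do not carry over. Pictures are saved under pics/ and viewed, and the job is handed in when it is done.

```bash
mkdir -p pics
cat > h.py <<'E'
from cell import r
import numpy as np, cv2
from scipy.spatial.transform import Rotation as R
def cam(n):
    c=r.calibration(n); f=210/np.tan(np.radians(c['fovy'])/2)
    K=np.array([[f,0,c['cx']],[0,f,c['cy']],[0,0,1]])
    return K,np.array(c['rvec'],float).ravel(),np.array(c['tvec'],float).ravel()
def ray(c,uv):
    K,rv,t=c; Rm=R.from_rotvec(rv).as_matrix()
    d=Rm.T@np.linalg.inv(K)@np.array([uv[0],uv[1],1.]); return -Rm.T@t,d
def onz(c,uv,z):
    o,d=ray(c,uv); return o+d*(z-o[2])/d[2]
def proj(c,P):
    K,rv,t=c; return cv2.projectPoints(np.array(P,float).reshape(-1,3),rv,t,K,None)[0].reshape(-1,2)
def save(n,im): cv2.imwrite('pics/'+n+'.png',im[:,:,::-1])
E
python3 - <<'E'
from h import *
np.set_printoptions(precision=3,suppress=True)
for n in ['scene','top','wrist']:
    save('a_'+n,r.camera(n)); print(n,r.calibration(n))
for n in ['scene','top']:
    c=cam(n)
    for t in ['sander_mid','station','shelf_edge','drawer_face','bay','glue','bevel']:
        print(n,t,[(np.round(x['centre'],1).tolist(),round(x['confidence'],2)) for x in r.tip_of(n,t)][:5])
print(r.observe())
E
```

```text
scene {'fovy': 46.12081187476106, 'cx': 282.493383594768, 'cy': 203.64950407746844, 'rvec': array([ 2.116,  1.952, -0.32 ]), 'tvec': array([ 0.105, -0.484,  1.764])}
top {'fovy': 55.55493884474611, 'cx': 273.05723164249935, 'cy': 206.46984856447443, 'rvec': array([ 2.151, -2.138,  0.123]), 'tvec': array([-0.125,  0.56 ,  1.324])}
wrist {'fovy': 58.23862834422703, 'cx': 274.3395329187466, 'cy': 211.39822698062298, 'rvec': array([-2.397, -1.676, -0.214]), 'tvec': array([-0.624, -0.029,  0.392])}
scene sander_mid [([168.8, 344.2], 0.9), ([155.4, 230.9], 0.87), ([162.9, 129.0], 0.74), ([197.5, 303.6], 0.72), ([205.6, 252.1], 0.66)]
scene station []
scene shelf_edge [([203.3, 396.5], 0.8)]
scene drawer_face [([225.1, 342.5], 0.76), ([284.3, 325.9], 0.49)]
scene bay [([226.7, 373.8], 0.77)]
scene glue [([283.8, 328.3], 0.91)]
scene bevel [([279.1, 247.9], 0.91)]
top sander_mid [([226.8, 260.4], 0.87), ([222.9, 312.0], 0.83), ([270.5, 325.1], 0.72), ([255.5, 217.8], 0.61)]
top station []
top shelf_edge []
top drawer_face [([187.0, 228.4], 0.96)]
top bay [([191.8, 202.4], 0.6), ([225.0, 311.7], 0.41), ([148.2, 249.3], 0.2)]
top glue [([145.9, 252.0], 0.75)]
top bevel [([158.4, 316.4], 0.83)]
{'t': 0.85, 'joint_positions': array([ 1.113,  0.491,  1.559, -0.   ,  1.092, -0.106]), 'joint_vel': array([ 0.   ,  0.001,  0.002,  0.001, -0.   , -0.001]), 'tau': array([  4.222, -64.556, -27.784,   1.91 ,   0.229,   0.406]), 'eef_pos': array([0.216, 0.587, 0.214]), 'eef_rot': array([ 0.82 ,  0.573, -0.   ,  0.   ]), 'ft_force': array([ 3.874, -1.961, -7.424]), 'torque': array([-0.189, -0.928,  0.288]), 'width': 0.09496033852125507}
```

View pics/a_scene.png

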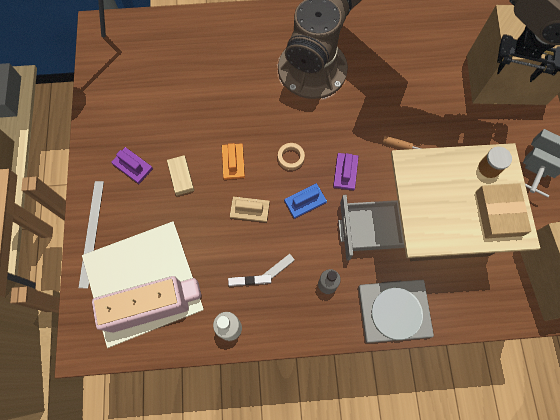

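View pics/a_top.png

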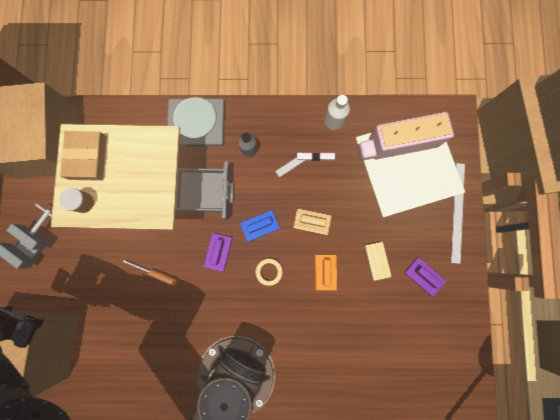

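View pics/a_wrist.png

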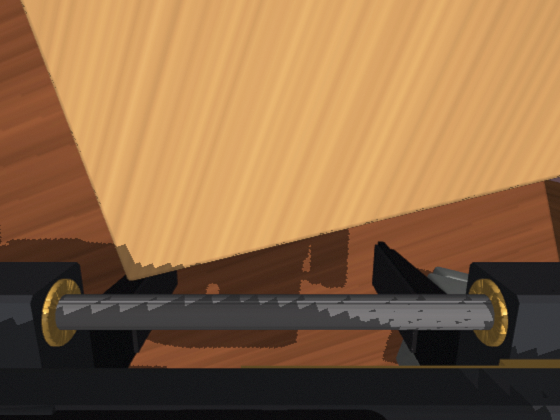

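The wooden sander is at scene (250,208) and top (312,222). The open drawer is at top (205,190), the glue at (248,146) and the bevel at (316,157). Next I'll measure their positions.

Run:
```python
from h import *
np.set_printoptions(precision=4,suppress=True)
im={n:r.camera(n) for n in ['top','scene']}
c={n:cam(n) for n in im}
def tri(a,b):
    A=[];B=[]
    M=np.zeros((3,3));v=np.zeros(3);ds=[]
    for n,p in (('top',a),('scene',b)):
        o,d=ray(c[n],p); d/=np.linalg.norm(d); Q=np.eye(3)-np.outer(d,d); M+=Q; v+=Q@o; ds.append((o,d))
    X=np.linalg.solve(M,v); return X,[np.linalg.norm(np.cross(X-o,d)) for o,d in ds]
print('sander',tri((312,222.9),(252.1,205.6)), onz(c['top'],(312,222.9),.029), onz(c['scene'],(252.1,205.6),.029))
print('face',tri((228.4,187),(342.5,225.1)))
print('bay',tri((202.4,191.8),(373.8,226.7)),onz(c['top'],(202.4,191.8),.04))
print('glue',onz(c['top'],(252,145.9),0),onz(c['scene'],(328.3,283.8),0))
print('bevel',onz(c['top'],(316.4,158.4),0.0),onz(c['scene'],(247.9,279.1),0))
print('shelf',onz(c['scene'],(396.5,203.3),.26))
for n,(lo) in (('top',(311,222)),('scene',(250,208))):
  for x in r.regions_of(n,'sander_mid'):
    m=x['region'].astype(np.uint8)
    if abs(x['box'][0]-lo[0])<12 and abs(x['box'][1]-lo[1])<12:
        cn=max(cv2.findContours(m,0,2)[0],key=cv2.contourArea)
        g=np.array([onz(c[n],p,.016)[:2] for p in cn[:,0]])
        rr=cv2.minAreaRect((g*1000).astype(np.float32)); print(n,x['confidence'],rr)
u=r.observe()
print('tool',R.from_quat(u['eef_rot']).as_matrix())
for n,b in (('top',(140,80,300,280)),('scene',(215,130,440,270))):
    q=im[n][b[1]:b[3],b[0]:b[2]]; s=min(800/q.shape[1],600/q.shape[0]); save('z_'+n,cv2.resize(q,None,fx=s,fy=s,interpolation=cv2.INTER_CUBIC)); print(n,s)
```

```text
sander (array([ 0.5073, -0.2496,  0.0229]), [np.float64(0.005404094212932053), np.float64(0.005404094212932135)]) [ 0.5062 -0.2545  0.029 ] [ 0.5101 -0.244   0.029 ]
face (array([0.6166, 0.024 , 0.0977]), [np.float64(0.0003711424356372264), np.float64(0.0003711424356372183)])
bay (array([0.6115, 0.1263, 0.0336]), [np.float64(0.003911923273892424), np.float64(0.003911923273892414)]) [0.6101 0.1211 0.04  ]
glue [ 0.7842 -0.0439  0.    ] [ 0.7719 -0.0274  0.    ]
bevel [ 0.7389 -0.2737  0.    ] [ 0.7375 -0.2725  0.    ]
shelf [0.6136 0.1506 0.26  ]
top 0.87 ((513.0096435546875, -256.892333984375), (120.60541534423828, 72.94586181640625), 78.39175415039062)
scene 0.61 ((516.9732666015625, -252.95947265625), (123.0596694946289, 78.97029876708984), 79.56006622314453)
tool [[ 0.3444  0.9388  0.0002]
 [ 0.9388 -0.3444 -0.0006]
 [-0.0005  0.0004 -1.    ]]
top 3.0
scene 3.5555555555555554
```

View pics/z_top.png

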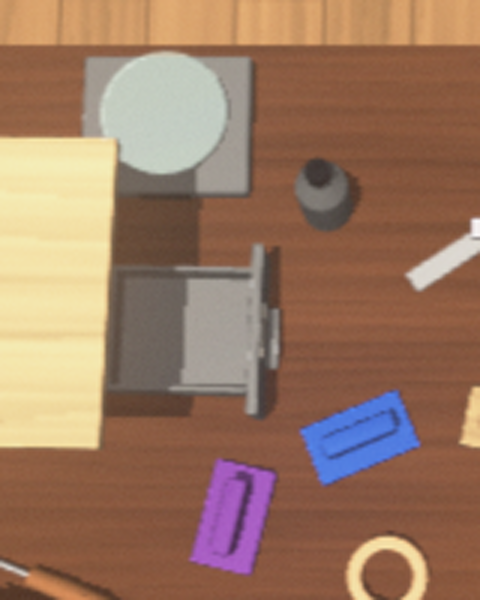

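View pics/z_scene.png

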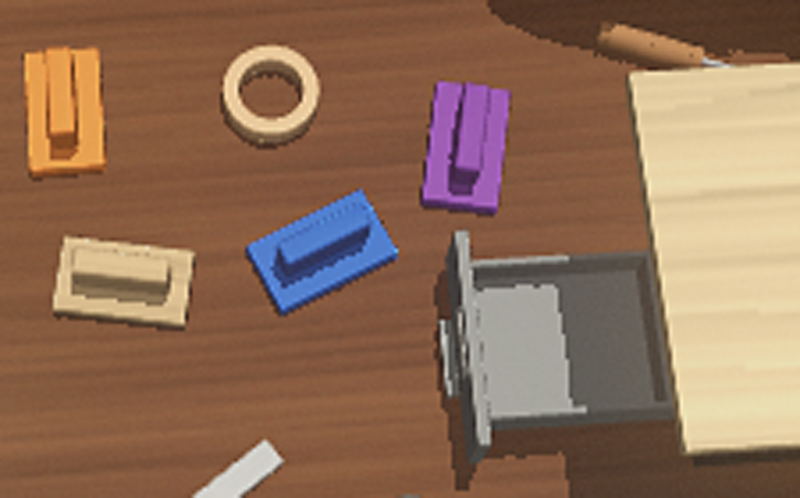

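Run:
```python
from h import *
np.set_printoptions(precision=4,suppress=True)
c={n:cam(n) for n in ['top','scene']}
T=lambda x,y,z:onz(c['top'],(140+(x+.5)/3-.5,80+(y+.5)/3-.5),z)
S=lambda x,y,z:onz(c['scene'],(215+(x+.5)/3.5556-.5,130+(y+.5)/3.5556-.5),z)
def L(n,a,b): d=(b-a)[:2]; print(n,(a+b)/2,'len',np.hypot(*d),'xdir ang',np.degrees(np.arctan2(d[0],-d[1])),a,b)
# a= +x world end? order so that normal = into unit (+y-ish)
L('shelf top',T(118,138,.278),T(98,447,.278))
L('shelf sc',S(683,452,.278),S(630,72,.278))
L('face outer top',T(265,246,.092),T(258,415,.092))
L('face sc outer',S(478,445,.092),S(457,233,.092))
L('sidewalls far top T',T(115,268,.08),T(250,271,.08))
L('sidewalls near top T',T(112,390,.08),T(247,392,.08))
```

```text
shelf top [0.6139 0.151  0.278 ] len 0.2982215029605058 xdir ang -91.37760061532302 [0.763  0.1474 0.278 ] [0.4649 0.1546 0.278 ]
shelf sc [0.6145 0.1531 0.278 ] len 0.30001827844287515 xdir ang -91.51016110986333 [0.7644 0.1491 0.278 ] [0.4645 0.157  0.278 ]
face outer top [0.609  0.0301 0.092 ] len 0.1884002414491882 xdir ang -91.0453722873813 [0.7032 0.0284 0.092 ] [0.5148 0.0318 0.092 ]
face sc outer [0.6136 0.0355 0.092 ] len 0.18665185289117517 xdir ang -91.6203866039987 [0.7069 0.0328 0.092 ] [0.5203 0.0381 0.092 ]
sidewalls far top T [0.679  0.1219 0.08  ] len 0.15155649373320126 xdir ang -1.1134957131095622 [0.6805 0.1977 0.08  ] [0.6776 0.0462 0.08  ]
sidewalls near top T [0.5422 0.1209 0.08  ] len 0.14944461283348445 xdir ang -0.562554537383058 [0.5429 0.1956 0.08  ] [0.5415 0.0462 0.08  ]
```

```bash
cat >> h.py <<'E'
def tool(yaw,lean):
    a=np.radians(yaw); x=np.array([np.cos(a),np.sin(a),0]); z=np.array([0,0,-1.]); y=np.cross(z,x)
    return R.from_matrix(np.c_[x,y,z])*R.from_rotvec([np.radians(lean),0,0])
def plan(p,yaw,lean,p0=None,R0=None):
    o=r.observe(); p0=o['eef_pos'] if p0 is None else np.array(p0); R0=R.from_quat(o['eef_rot']) if R0 is None else R0
    Rt=tool(yaw,lean)
    s=R0.inv().apply(np.array(p)-p0)/.25; t=(R0.inv()*Rt).as_rotvec()/np.pi
    print('slide',np.round(s,4).tolist(),'twist',np.round(t,4).tolist(), 'now',np.round(p0,4),'t',o['t'])
    return np.array(p),Rt
E
python3 - <<'E'
from h import *
o=r.observe(); R0=R.from_quat(o['eef_rot'])
K,rv,t=cam('wrist'); C=-R.from_rotvec(rv).as_matrix().T@t
print('cam in tool',R0.inv().apply(C-o['eef_pos']), 'axis',R0.inv().apply(R.from_rotvec(rv).as_matrix()[2]))
plan([.4,.36,.414],20,0)
E
```

```text
cam in tool [-0.0002914  -0.07166972 -0.17142406] axis [-9.41683227e-07  2.51795307e-01  9.67780514e-01]
slide [-0.5968, 1.0052, -0.7978] twist [0.0002, 0.0001, 0.277] now [0.2155 0.5865 0.2144] t 1.05
```

```bash
python3 -m inch '[{"slide":[0,0,-0.4],"twist":[0,0,0],"jaw":0},{"slide":[0,0,-0.8],"twist":[0,0,0],"jaw":0},{"slide":[0,0,-0.8],"twist":[0,0,0],"jaw":0},{"slide":[-0.6,0.99,-0.8],"twist":[0,0,0.278],"jaw":0},{"slide":[-0.6,0.99,-0.8],"twist":[0,0,0.278],"jaw":0},{"slide":[-0.6,0.99,-0.8],"twist":[0,0,0.278],"jaw":0},{"slide":[-0.6,0.99,-0.8],"twist":[0,0,0.278],"jaw":0},{"slide":[-0.6,0.99,-0.8],"twist":[0,0,0.278],"jaw":0}]'
```

```text
t: 2.05
eef_pos: [0.3967, 0.3593, 0.4156]
eef_rot: [0.986, 0.169, 0.0, -0.001]
ft_force: [-2.1, 0.5, -0.7]
width: 0.0954
```

Run:
```python
from h import *
p,q=plan([.47,.14,.40],4,0); p,q=plan([.50,-.09,.32],-11,0,p,q); p,q=plan([.508,-.25,.17],-11,0,p,q)
```

```text
slide [-0.0155, 0.925, 0.0603] twist [-0.0007, -0.0003, 0.0858] now [0.3967 0.3593 0.4156] t 2.05
slide [0.0555, 0.9261, 0.32] twist [0.0, 0.0, 0.0833] now [0.47 0.14 0.4 ] t 2.05
slide [0.1535, 0.6221, 0.6] twist [0.0, 0.0, 0.0] now [ 0.5  -0.09  0.32] t 2.05
```

```bash
python3 -m inch '[{"slide":[-0.016,0.925,0.06],"twist":[0,0,0.086],"jaw":0},{"slide":[-0.016,0.925,0.06],"twist":[0,0,0.086],"jaw":0},{"slide":[-0.016,0.925,0.06],"twist":[0,0,0.086],"jaw":0},{"slide":[-0.016,0.925,0.06],"twist":[0,0,0.086],"jaw":0}]'
python3 -m inch '[{"slide":[0.055,0.926,0.32],"twist":[0,0,0.083],"jaw":0},{"slide":[0.055,0.926,0.32],"twist":[0,0,0.083],"jaw":0},{"slide":[0.055,0.926,0.32],"twist":[0,0,0.083],"jaw":0},{"slide":[0.055,0.926,0.32],"twist":[0,0,0.083],"jaw":0},{"slide":[0.055,0.926,0.32],"twist":[0,0,0.083],"jaw":0}]'
python3 -m inch '[{"slide":[0.15,0.62,0.6],"twist":[0,0,0],"jaw":0},{"slide":[0.15,0.62,0.6],"twist":[0,0,0],"jaw":0},{"slide":[0.15,0.62,0.6],"twist":[0,0,0],"jaw":0},{"slide":[0.15,0.62,0.6],"twist":[0,0,0],"jaw":0},{"slide":[0.15,0.62,0.6],"twist":[0,0,0],"jaw":0},{"slide":[0.15,0.62,0.6],"twist":[0,0,0],"jaw":0}]'
python3 - <<'E'
from h import *
o=r.observe(); c=cam('wrist'); save('w1',r.camera('wrist'))
print(o['eef_pos'],o['joint_positions'])
for x in r.tip_of('wrist','sander_mid'): print('tip',x, onz(c,x['centre'][::-1],.029))
for x in r.regions_of('wrist','sander_mid'):
    m=x['region'].astype(np.uint8); cn=max(cv2.findContours(m,0,2)[0],key=cv2.contourArea)
    g=np.array([onz(c,p,.016)[:2] for p in cn[:,0]])
    print(x['confidence'],x['box'],cv2.minAreaRect((g*1000).astype(np.float32)))
E
```

```text
t: 2.55
eef_pos: [0.4708, 0.1404, 0.4002]
eef_rot: [0.999, 0.037, 0.001, -0.001]
ft_force: [-1.6, 0.7, -0.7]
width: 0.0948
t: 3.18
eef_pos: [0.5019, -0.0902, 0.3186]
eef_rot: [0.996, -0.095, -0.001, -0.001]
ft_force: [-2.1, 0.8, -1.3]
width: 0.0955
t: 3.92
eef_pos: [0.5108, -0.2461, 0.1709]
eef_rot: [0.996, -0.092, 0.001, -0.0]
ft_force: [-1.5, 0.6, -1.2]
width: 0.0951
[ 0.51080472 -0.24607514  0.17089726] [-5.65801018e-01  4.57435720e-01  1.75464246e+00  9.73091153e-04
  9.28054575e-01 -3.81688154e-01]
tip {'centre': [211.6, 282.3], 'confidence': 0.76} [ 0.5146583  -0.25826595  0.029     ]
tip {'centre': [287.4, 103.3], 'confidence': 0.68} [ 0.34272789 -0.29839783  0.029     ]
0.98 [236.5, 40.4, 122.8, 80.8] ((508.5396423339844, -98.45162963867188), (70.32221221923828, 72.0787582397461), 22.938941955566406)
0.87 [283.9, 204.0, 84.1, 133.0] ((514.0259399414062, -254.9661865234375), (120.50736236572266, 70.61041259765625), 78.42501831054688)
```

View pics/w1.png

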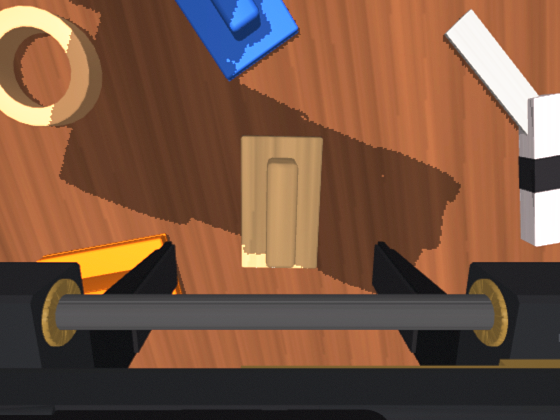

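The sander is centred at wrist pixel (283,204), with its rib running straight up the image. The rectangle fit gives 120.5 x 70.6 mm, centre (0.514, -0.2555), yaw 78.5°. The wrist camera hangs on the unit side of the tool, so I'll grasp with a 30° lean to keep it clear of the shelf.

Run:
```python
from h import *
p,q=plan([.516,-.246,.11],-11.5,30); p,q=plan([.516,-.246,.027],-11.5,30,p,q)
```

```text
slide [0.0202, -0.0052, 0.244] twist [0.1668, 0.0007, 0.0053] now [ 0.5107 -0.2463  0.171 ] t 4.075
slide [0.0, 0.166, 0.2875] twist [0.0, 0.0, 0.0] now [ 0.516 -0.246  0.11 ] t 4.075
```

```bash
python3 -m inch '[{"slide":[0.02,-0.005,0.08],"twist":[0.06,0,0.005],"jaw":0},{"slide":[0.02,-0.005,0.16],"twist":[0.12,0,0.005],"jaw":0},{"slide":[0.02,-0.005,0.244],"twist":[0.167,0,0.005],"jaw":0},{"slide":[0.02,-0.005,0.244],"twist":[0.167,0,0.005],"jaw":0},{"slide":[0.02,-0.005,0.244],"twist":[0.167,0,0.005],"jaw":0}]'
python3 - <<'E'
from h import *
o=r.observe();print(R.from_quat(o['eef_rot']).as_matrix(),o['joint_positions'])
plan([.516,-.246,.027],-11.5,30)
E
```

```text
t: 4.7
eef_pos: [0.5156, -0.2467, 0.1096]
eef_rot: [0.961, -0.097, 0.024, -0.257]
ft_force: [-2.3, 0.6, -1.1]
width: 0.0957
[[ 0.98013691 -0.17353641  0.09600397]
 [-0.19829416 -0.84939983  0.48908011]
 [-0.00332745 -0.49840249 -0.86693938]] [-0.76626345  0.64731048  1.70286653  0.4791345   1.14035843 -0.84600378]
slide [0.0022, 0.162, 0.2878] twist [0.0006, 0.0011, -0.0002] now [ 0.5156 -0.2467  0.1096] t 4.7
```

```bash
python3 -m inch '[{"slide":[0.002,0.08,0.144],"twist":[0,0,0],"jaw":0},{"slide":[0.002,0.12,0.22],"twist":[0,0,0],"jaw":0},{"slide":[0.002,0.162,0.288],"twist":[0,0,0],"jaw":0},{"slide":[0.002,0.162,0.288],"twist":[0,0,0],"jaw":0}]'
python3 - <<'E'
from h import *
save('w2',r.camera('wrist'));save('s2',r.camera('scene'))
E
```

```text
t: 5.2
eef_pos: [0.5155, -0.2456, 0.0254]
eef_rot: [0.961, -0.097, 0.023, -0.259]
ft_force: [-3.2, 1.1, -0.9]
width: 0.095
```

View pics/w2.png

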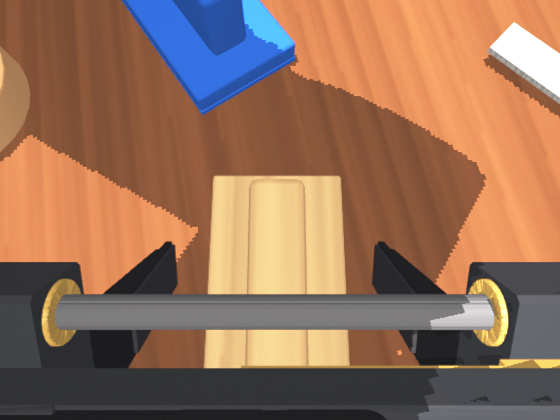

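The rib at column 277 lies centred between the fingers, so I'll close the gripper.

```bash
python3 -m inch '[{"slide":[0,0,0],"twist":[0,0,0],"jaw":255},{"slide":[0,0,0],"twist":[0,0,0],"jaw":255},{"slide":[0,0,0],"twist":[0,0,0],"jaw":255},{"slide":[0,0,0],"twist":[0,0,0],"jaw":255},{"slide":[0,0,0],"twist":[0,0,0],"jaw":255},{"slide":[0,0,0],"twist":[0,0,0],"jaw":255}]' 30
python3 - <<'E'
from h import *
p,q=plan([.516,-.246,.14],-11.5,30)
p,q=plan([.56,-.12,.14],-8,30)
E
```

```text
t: 6.05
eef_pos: [0.5156, -0.2461, 0.026]
eef_rot: [0.961, -0.097, 0.024, -0.258]
ft_force: [-2.6, -0.7, -0.8]
width: 0.0407
slide [-0.0002, -0.2291, -0.3945] twist [-0.0004, 0.0012, -0.0005] now [ 0.5156 -0.2461  0.026 ] t 6.05
slide [0.072, -0.687, -0.1298] twist [-0.0004, -0.0085, -0.0174] now [ 0.5156 -0.2461  0.026 ] t 6.05
```

Still closing at 40.7 mm, so it needs more rows.

```bash
python3 -m inch '[{"slide":[0,0,0],"twist":[0,0,0],"jaw":255},{"slide":[0,0,0],"twist":[0,0,0],"jaw":255},{"slide":[0,0,0],"twist":[0,0,0],"jaw":255},{"slide":[0,0,0],"twist":[0,0,0],"jaw":255}]' 30
python3 -m inch '[{"slide":[0,-0.115,-0.2],"twist":[0,0,0],"jaw":255},{"slide":[0,-0.23,-0.394],"twist":[0,0,0],"jaw":255},{"slide":[0,-0.23,-0.394],"twist":[0,0,0],"jaw":255},{"slide":[0,-0.23,-0.394],"twist":[0,0,0],"jaw":255}]' 30
python3 - <<'E'
from h import *
save('w3',r.camera('wrist'));save('s3',r.camera('scene'))
p,q=plan([.60,-.05,.145],-1.4,30)
E
```

```text
t: 6.55
eef_pos: [0.5157, -0.2461, 0.026]
eef_rot: [0.961, -0.097, 0.024, -0.258]
ft_force: [-0.7, 1.7, -0.3]
width: 0.0235
t: 7.05
eef_pos: [0.5156, -0.2455, 0.1392]
eef_rot: [0.961, -0.097, 0.024, -0.258]
ft_force: [-2.9, 1.4, -2.9]
width: 0.0239
slide [0.1755, -0.734, 0.3946] twist [-0.0009, -0.0263, -0.0495] now [ 0.5155 -0.2453  0.1385] t 7.15
```

View pics/w3.png

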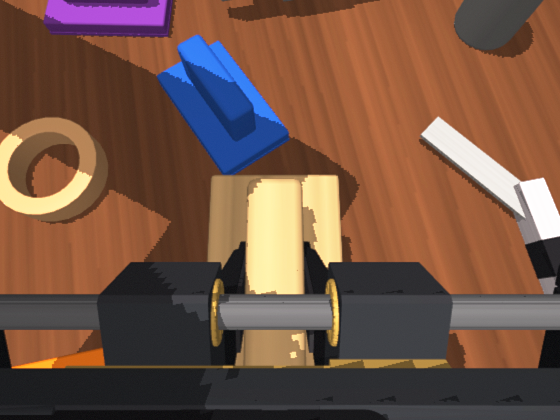

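View pics/s3.png

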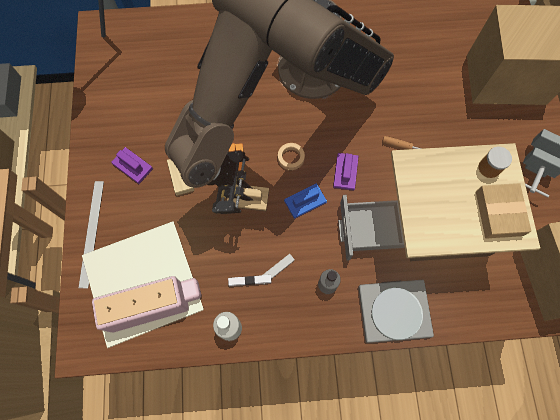

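```bash
python3 -m inch '[{"slide":[0.175,-0.734,0.39],"twist":[0,-0.026,-0.05],"jaw":255},{"slide":[0.175,-0.734,0.39],"twist":[0,-0.026,-0.05],"jaw":255},{"slide":[0.175,-0.734,0.39],"twist":[0,-0.026,-0.05],"jaw":255},{"slide":[0.175,-0.734,0.39],"twist":[0,-0.026,-0.05],"jaw":255},{"slide":[0.175,-0.734,0.39],"twist":[0,-0.026,-0.05],"jaw":255},{"slide":[0.175,-0.734,0.39],"twist":[0,-0.026,-0.05],"jaw":255}]' 30
python3 - <<'E'
from h import *
save('w4',r.camera('wrist'));print(R.from_quat(r.observe()['eef_rot']).as_matrix(),r.observe()['joint_positions'])
p,q=plan([.6135,.06,.16],-1.4,30)
p,q=plan([.6135,.127,.16],-1.4,30)
for n in ['drawer_face','bay','shelf_edge']:
    print(n,r.tip_of('wrist',n))
E
```

```text
t: 7.9
eef_pos: [0.5999, -0.0514, 0.1464]
eef_rot: [0.966, -0.011, 0.004, -0.26]
ft_force: [-2.3, 0.7, -2.3]
width: 0.0238
[[ 0.99970159 -0.01967716  0.01447562]
 [-0.02428248 -0.86508554  0.50103629]
 [ 0.00266368 -0.50123828 -0.8653052 ]] [-0.41118221  0.60610123  1.66270057  0.53589471  1.14519932 -0.68074167]
slide [0.0435, -0.4148, 0.1783] twist [-0.0005, -0.0007, 0.0005] now [ 0.5999 -0.0518  0.1466] t 7.95
slide [0.037, -0.6466, 0.3126] twist [-0.0005, -0.0007, 0.0005] now [ 0.5999 -0.0518  0.1466] t 7.95
drawer_face []
bay [{'centre': [83.5, 284.1], 'confidence': 0.78}]
shelf_edge []
```

View pics/w4.png

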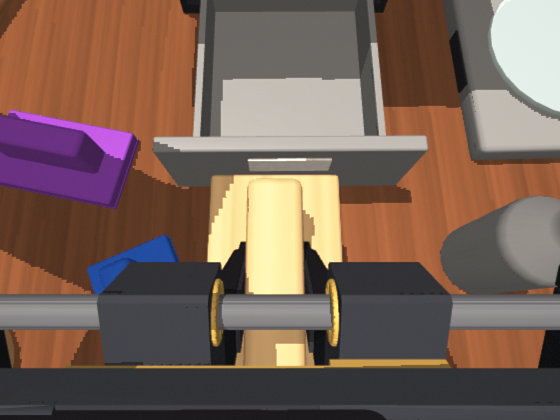

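Run:
```python
from h import *
np.set_printoptions(precision=4,suppress=True)
c=cam('wrist')
for p in [(158,152),(425,150)]: print('top front',onz(c,p,.092))
for p in [(158,139),(425,137)]: print('top rear',onz(c,p,.092))
print('wall inner tops',onz(c,(212,30),.08),onz(c,(362,30),.08))
print('wall inner floor',onz(c,(216,134),.04),onz(c,(220,78),.04),onz(c,(362,78),.04))
print('bay',onz(c,(284.1,83.5),.04))
print('sander far-end top corners', onz(c,(211,177),.1364),onz(c,(340,177),.1364))
```

```text
top front [0.5212 0.0343 0.092 ]
top front [0.7051 0.0318 0.092 ]
top rear [0.5207 0.0441 0.092 ]
top rear [0.7064 0.0416 0.092 ]
wall inner tops [0.5542 0.1445 0.08  ] [0.6737 0.142  0.08  ]
wall inner floor [0.5528 0.0738 0.04  ] [0.5554 0.1285 0.04  ] [0.6815 0.1258 0.04  ]
bay [0.6121 0.1217 0.04  ]
sander far-end top corners [ 0.5654 -0.0017  0.1364] [ 0.6362 -0.0033  0.1364]
```

```bash
python3 -m inch '[{"slide":[0.04,-0.2,0.07],"twist":[0,0,0],"jaw":255},{"slide":[0.043,-0.41,0.178],"twist":[0,0,0],"jaw":255},{"slide":[0.037,-0.53,0.245],"twist":[0,0,0],"jaw":255},{"slide":[0.037,-0.646,0.312],"twist":[0,0,0],"jaw":255},{"slide":[0.037,-0.646,0.312],"twist":[0,0,0],"jaw":255},{"slide":[0.037,-0.646,0.312],"twist":[0,0,0],"jaw":255}]' 30
python3 - <<'E'
from h import *
save('w5',r.camera('wrist'));save('s5',r.camera('scene'))
p,q=plan([.6135,.127,.085],-1.4,30)
p,q=plan([.6135,.127,.067],-1.4,30,p,q)
E
```

```text
t: 8.85
eef_pos: [0.6137, 0.127, 0.1608]
eef_rot: [0.966, -0.011, 0.005, -0.259]
ft_force: [-1.9, 0.8, -2.4]
width: 0.0238
slide [-0.0028, 0.1503, 0.2633] twist [-0.0003, -0.0011, 0.0006] now [0.6139 0.1265 0.1608] t 8.95
slide [-0.0, 0.036, 0.0624] twist [0.0, 0.0, 0.0] now [0.6135 0.127  0.085 ] t 8.95
```

View pics/w5.png

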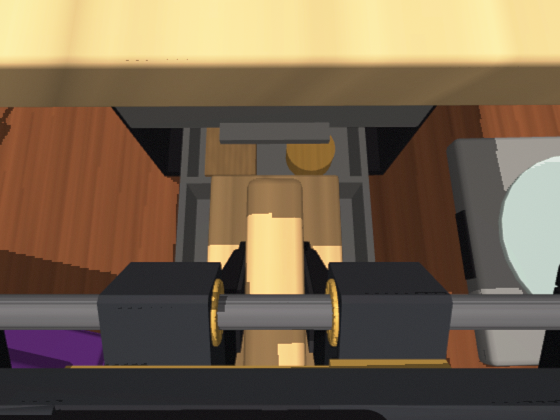

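View pics/s5.png

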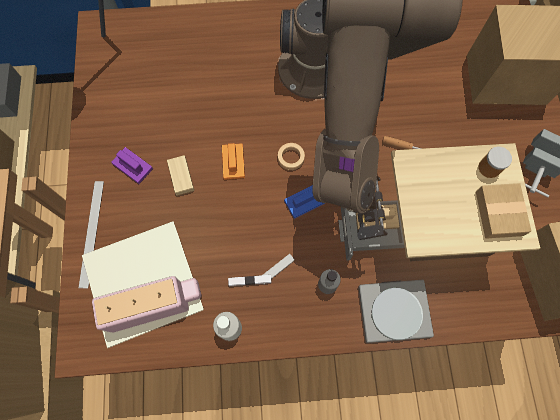

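```bash
python3 -m inch '[{"slide":[-0.003,0.075,0.13],"twist":[0,0,0],"jaw":255},{"slide":[-0.003,0.15,0.263],"twist":[0,0,0],"jaw":255},{"slide":[-0.003,0.15,0.263],"twist":[0,0,0],"jaw":255},{"slide":[-0.003,0.15,0.263],"twist":[0,0,0],"jaw":255}]' 30
python3 - <<'E'
from h import *
save('w6',r.camera('wrist'))
c=cam('wrist')
print('wall',onz(c,(280,187),.08))
p,q=plan([.6135,.127,.067],-1.4,30)
E
```

```text
t: 9.45
eef_pos: [0.614, 0.1276, 0.0863]
eef_rot: [0.966, -0.011, 0.006, -0.259]
ft_force: [-2.5, 0.6, -1.9]
width: 0.024
wall [0.61692966 0.16987212 0.08      ]
slide [-0.0026, 0.042, 0.0667] twist [-0.0004, -0.0016, 0.0011] now [0.6141 0.1277 0.0867] t 9.5
```

View pics/w6.png

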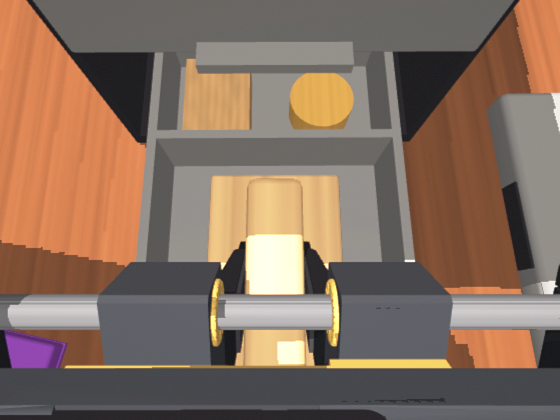

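```bash
python3 -m inch '[{"slide":[-0.003,0.02,0.03],"twist":[0,0,0],"jaw":255},{"slide":[-0.003,0.03,0.05],"twist":[0,0,0],"jaw":255},{"slide":[-0.003,0.042,0.067],"twist":[0,0,0],"jaw":255},{"slide":[-0.003,0.042,0.067],"twist":[0,0,0],"jaw":255},{"slide":[-0.003,0.043,0.07],"twist":[0,0,0],"jaw":255},{"slide":[-0.003,0.043,0.07],"twist":[0,0,0],"jaw":255}]' 30
python3 - <<'E'
from h import *
save('w7',r.camera('wrist'))
E
```

```text
t: 10.25
eef_pos: [0.6128, 0.1279, 0.0657]
eef_rot: [0.966, -0.011, 0.005, -0.26]
ft_force: [-3.7, 1.4, 10.0]
width: 0.0242
```

The wrist force shows 10 N upward, so the sander is on the floor. Releasing now.

```bash
python3 -m inch '[{"slide":[0,0,0],"twist":[0,0,0],"jaw":110},{"slide":[0,0,0],"twist":[0,0,0],"jaw":110},{"slide":[0,0,0],"twist":[0,0,0],"jaw":110},{"slide":[0,0,0],"twist":[0,0,0],"jaw":110},{"slide":[0,0,0],"twist":[0,0,0],"jaw":110}]' 30
python3 - <<'E'
from h import *
save('w8',r.camera('wrist'))
p,q=plan([.6125,.11,.17],-1.4,30)
p,q=plan([.610,-.06,.17],-1.4,30)
E
```

```text
t: 10.92
eef_pos: [0.6126, 0.1276, 0.0646]
eef_rot: [0.966, -0.011, 0.005, -0.259]
ft_force: [-2.0, 0.6, -0.8]
width: 0.0538
slide [0.0031, -0.1502, -0.4002] twist [-0.0004, -0.0009, 0.0009] now [0.6126 0.1276 0.0646] t 10.975
slide [0.009, 0.4383, -0.7409] twist [-0.0004, -0.0009, 0.0009] now [0.6126 0.1276 0.0646] t 10.975
```

View pics/w8.png

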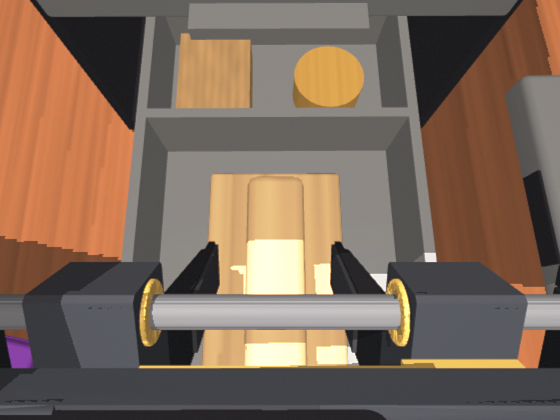

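```bash
python3 -m inch '[{"slide":[0,0,-0.12],"twist":[0,0,0],"jaw":110},{"slide":[0,0,-0.3],"twist":[0,0,0],"jaw":110},{"slide":[0,0,-0.52],"twist":[0,0,0],"jaw":110},{"slide":[0,0,-0.52],"twist":[0,0,0],"jaw":110},{"slide":[0.009,0.438,-0.74],"twist":[0,0,0],"jaw":255},{"slide":[0.009,0.438,-0.74],"twist":[0,0,0],"jaw":255},{"slide":[0.009,0.438,-0.74],"twist":[0,0,0],"jaw":255},{"slide":[0.009,0.438,-0.74],"twist":[0,0,0],"jaw":255}]' 30
python3 - <<'E'
from h import *
save('w9',r.camera('wrist'));save('s9',r.camera('scene'));save('t9',r.camera('top'))
p,q=plan([.609,-.06,.047],-1.4,43)
print(r.observe()['joint_positions'])
E
```

```text
t: 11.98
eef_pos: [0.6097, -0.0591, 0.169]
eef_rot: [0.966, -0.011, 0.004, -0.26]
ft_force: [-2.0, 0.5, -0.6]
width: 0.0193
slide [-0.0052, 0.252, 0.4213] twist [0.0718, -0.0004, 0.0014] now [ 0.6099 -0.0583  0.1697] t 12.125
[-0.41425426  0.59265578  1.61302178  0.52115368  1.20131336 -0.65106091]
```

View pics/w9.png

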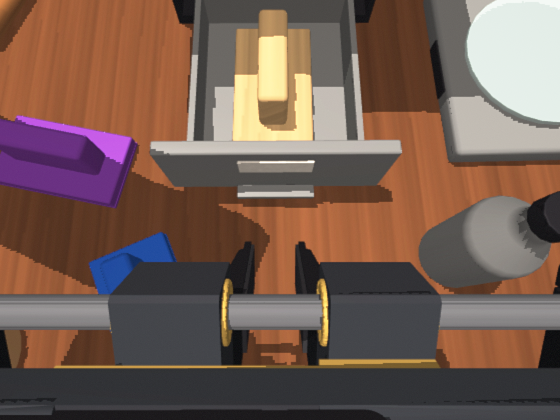

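View pics/s9.png

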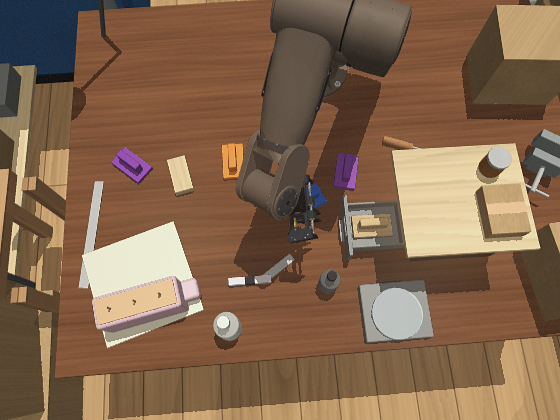

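Run:
```python
from h import *
p,q=plan([.610,-.01,.13],-1.4,45)
p,q=plan([.610,-.002,.05],-1.4,45,p,q)
```

```text
slide [-0.0043, -0.0875, 0.2343] twist [0.0829, -0.0004, 0.0014] now [ 0.6099 -0.0583  0.1697] t 12.125
slide [-0.0008, 0.2037, 0.2489] twist [0.0, 0.0, 0.0] now [ 0.61 -0.01  0.13] t 12.125
```

```bash
python3 -m inch '[{"slide":[-0.004,-0.087,0.234],"twist":[0.05,0,0],"jaw":255},{"slide":[-0.004,-0.087,0.234],"twist":[0.083,0,0.001],"jaw":255},{"slide":[-0.004,-0.087,0.234],"twist":[0.083,0,0.001],"jaw":255},{"slide":[-0.004,-0.087,0.234],"twist":[0.083,0,0.001],"jaw":255}]' 30
python3 -m inch '[{"slide":[0,0.1,0.125],"twist":[0,0,0],"jaw":255},{"slide":[0,0.204,0.249],"twist":[0,0,0],"jaw":255},{"slide":[0,0.204,0.249],"twist":[0,0,0],"jaw":255},{"slide":[0,0.204,0.249],"twist":[0,0,0],"jaw":255}]' 30
python3 - <<'E'
from h import *
save('w10',r.camera('wrist'));save('t10',r.camera('top'))
print(r.observe()['joint_positions'],r.observe()['ft_force'])
p,q=plan([.6115,.06,.05],-1.4,45)
p,q=plan([.614,.15,.05],-1.4,45)
E
```

```text
t: 12.62
eef_pos: [0.6106, -0.0114, 0.1307]
eef_rot: [0.924, -0.011, 0.006, -0.381]
ft_force: [-2.0, 1.1, -0.2]
width: 0.0008
t: 13.12
eef_pos: [0.6114, -0.0038, 0.0518]
eef_rot: [0.924, -0.011, 0.007, -0.382]
ft_force: [-2.3, 0.9, 0.3]
width: 0.0006
[-0.41663835  0.80967319  1.69954178  0.80198249  1.14405553 -0.9322343 ] [-2.39379273  1.48067513  0.0941479 ]
slide [-0.0064, -0.1757, 0.1863] twist [0.0004, -0.0014, 0.0008] now [ 0.6114 -0.004   0.052 ] t 13.225
slide [-0.0057, -0.4306, 0.4407] twist [0.0004, -0.0014, 0.0008] now [ 0.6114 -0.004   0.052 ] t 13.225
```

View pics/w10.png

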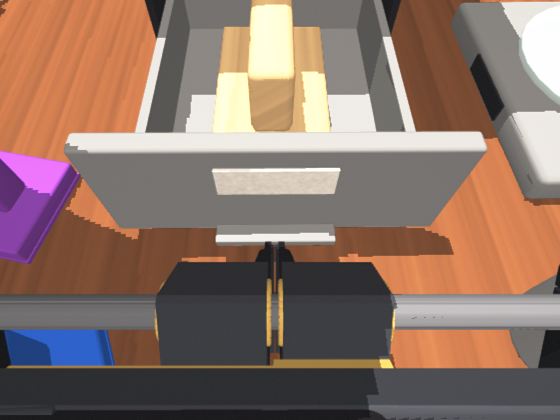

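View pics/t10.png

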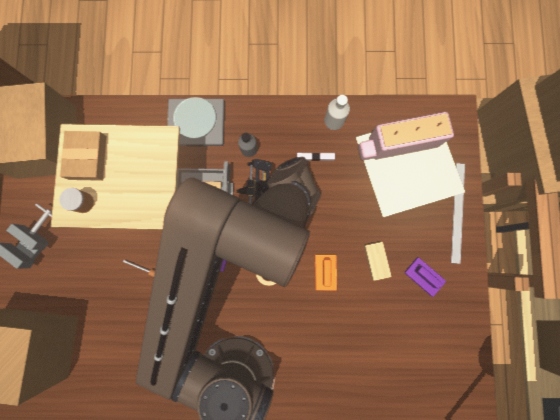

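```bash
python3 -m inch '[{"slide":[-0.006,-0.052,0.062],"twist":[0,0,0],"jaw":255},{"slide":[-0.006,-0.08,0.09],"twist":[0,0,0],"jaw":255},{"slide":[-0.006,-0.108,0.118],"twist":[0,0,0],"jaw":255},{"slide":[-0.006,-0.136,0.146],"twist":[0,0,0],"jaw":255},{"slide":[-0.006,-0.17,0.18],"twist":[0,0,0],"jaw":255},{"slide":[-0.006,-0.204,0.214],"twist":[0,0,0],"jaw":255},{"slide":[-0.006,-0.238,0.248],"twist":[0,0,0],"jaw":255},{"slide":[-0.006,-0.272,0.282],"twist":[0,0,0],"jaw":255}]' 30
python3 - <<'E'
from h import *
save('w11',r.camera('wrist'));save('s11',r.camera('scene'))
print(r.observe()['joint_positions'],r.observe()['ft_force'])
p,q=plan([.614,.16,.05],-1.4,45)
p,q=plan([.615,.19,.05],-1.4,45)
E
```

```text
t: 14.22
eef_pos: [0.6117, 0.095, 0.0482]
eef_rot: [0.924, -0.012, 0.006, -0.383]
ft_force: [-3.4, -0.5, -0.7]
width: 0.0008
[-0.26546685  0.79660054  1.76013777  0.91415798  1.05075585 -0.90706902] [-2.57539355  0.74220052 -1.00413415]
slide [0.0035, -0.1867, 0.1774] twist [-0.0001, -0.0005, 0.0003] now [0.6115 0.0957 0.0483] t 14.325
slide [0.0045, -0.2716, 0.2623] twist [-0.0001, -0.0005, 0.0003] now [0.6115 0.0957 0.0483] t 14.325
```

View pics/w11.png

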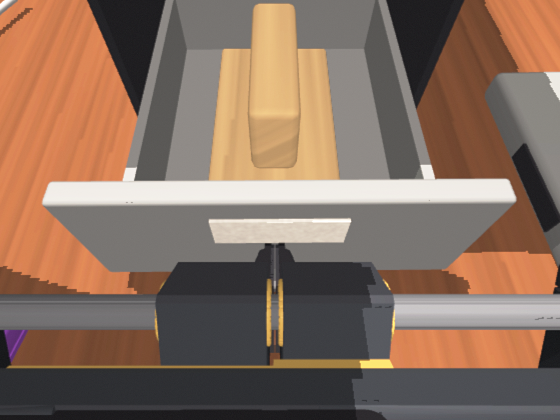

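View pics/s11.png

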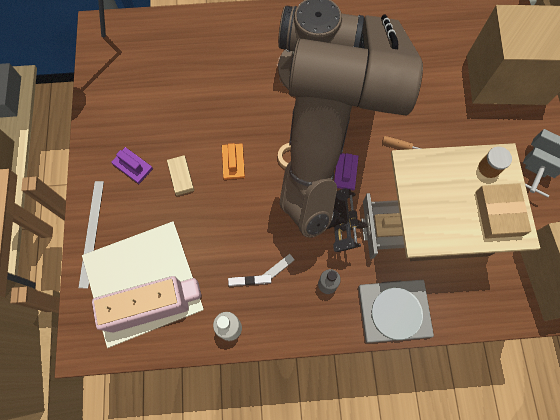

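```bash
python3 -m inch '[{"slide":[0.001,-0.035,0.033],"twist":[0,0,0],"jaw":255},{"slide":[0.001,-0.07,0.066],"twist":[0,0,0],"jaw":255},{"slide":[0.002,-0.104,0.099],"twist":[0,0,0],"jaw":255},{"slide":[0.002,-0.138,0.132],"twist":[0,0,0],"jaw":255},{"slide":[0.003,-0.172,0.165],"twist":[0,0,0],"jaw":255},{"slide":[0.004,-0.206,0.198],"twist":[0,0,0],"jaw":255},{"slide":[0.004,-0.24,0.231],"twist":[0,0,0],"jaw":255},{"slide":[0.004,-0.255,0.245],"twist":[0,0,0],"jaw":255}]' 30
python3 - <<'E'
from h import *
save('w12',r.camera('wrist'));save('s12',r.camera('scene'))
print(r.observe()['joint_positions'],r.observe()['ft_force'])
p,q=plan([.615,.20,.05],-1.4,45)
p,q=plan([.615,.22,.05],-1.4,45)
E
```

```text
t: 15.32
eef_pos: [0.615, 0.1834, 0.0502]
eef_rot: [0.924, -0.011, 0.006, -0.383]
ft_force: [-2.9, -1.2, -1.5]
width: 0.0004
[-0.12300019  0.78992428  1.77109517  1.00830009  0.98355052 -0.858808  ] [-1.33800682  0.90071447 -1.28523318]
slide [-0.0018, -0.0464, 0.0481] twist [-0.0001, -0.0007, 0.0003] now [0.615  0.1833 0.0503] t 15.425
slide [-0.0039, -0.103, 0.1047] twist [-0.0001, -0.0007, 0.0003] now [0.615  0.1833 0.0503] t 15.425
```

View pics/w12.png

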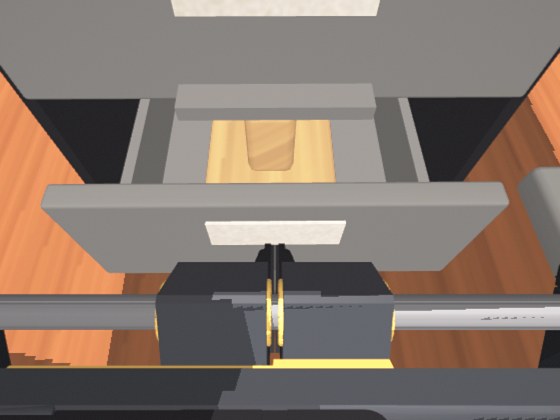

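View pics/s12.png

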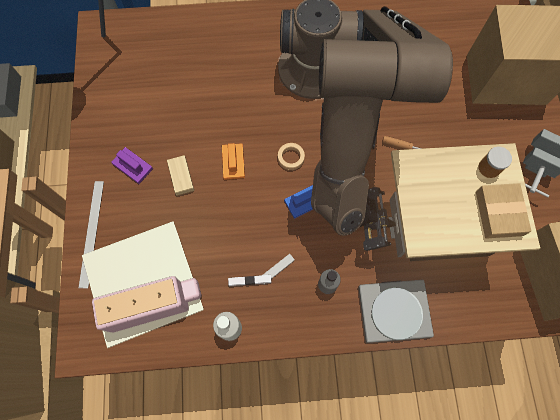

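```bash
python3 -m inch '[{"slide":[0,-0.017,0.018],"twist":[0,0,0],"jaw":255},{"slide":[-0.001,-0.034,0.036],"twist":[0,0,0],"jaw":255},{"slide":[-0.002,-0.05,0.052],"twist":[0,0,0],"jaw":255},{"slide":[-0.002,-0.062,0.064],"twist":[0,0,0],"jaw":255}]' 30
python3 -m inch '[{"slide":[0,-0.008,0.008],"twist":[0,0,0],"jaw":255},{"slide":[0,-0.016,0.016],"twist":[0,0,0],"jaw":255}]' 30
python3 - <<'E'
from h import *
save('w13',r.camera('wrist'))
plan([.615,.216,.05],-1.4,45)
c=cam('wrist');print(r.recognise('wrist','drawer_face'))
E
```

```text
t: 15.92
eef_pos: [0.6153, 0.205, 0.0498]
eef_rot: [0.924, -0.012, 0.006, -0.382]
ft_force: [-1.9, -7.1, 1.6]
width: 0.0005
t: 16.18
eef_pos: [0.6154, 0.2104, 0.0498]
eef_rot: [0.924, -0.012, 0.006, -0.383]
ft_force: [-1.2, -2.4, 1.0]
width: 0.0002
slide [-0.0018, -0.0151, 0.0139] twist [-0.0001, -0.0008, 0.0002] now [0.6153 0.2109 0.0498] t 16.225
[{'box': [274.8, 213.1, 471.8, 122.8], 'confidence': 0.77}]
```

View pics/w13.png

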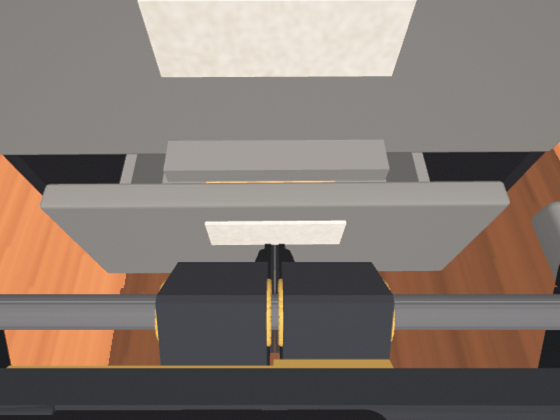

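```bash
python3 -m inch '[{"slide":[0,-0.006,0.006],"twist":[0,0,0],"jaw":255},{"slide":[0,-0.011,0.011],"twist":[0,0,0],"jaw":255},{"slide":[0,-0.011,0.011],"twist":[0,0,0],"jaw":255}]' 30
python3 -m inch '[{"slide":[0,-0.006,0.006],"twist":[0,0,0],"jaw":255},{"slide":[0,-0.006,0.006],"twist":[0,0,0],"jaw":255}]' 30
```

```text
t: 16.65
eef_pos: [0.615, 0.2148, 0.0496]
eef_rot: [0.924, -0.011, 0.005, -0.383]
ft_force: [-1.3, 1.5, -0.7]
width: 0.0005
t: 16.9
eef_pos: [0.6152, 0.2166, 0.0497]
eef_rot: [0.924, -0.011, 0.006, -0.383]
ft_force: [-3.0, 1.1, -0.9]
width: 0.0002
```

```bash
python3 -m inch '[{"slide":[0,-0.006,0.006],"twist":[0,0,0],"jaw":255},{"slide":[0,-0.006,0.006],"twist":[0,0,0],"jaw":255}]' 30
python3 - <<'E'
from h import *
save('w14',r.camera('wrist'))
E
```

```text
t: 17.15
eef_pos: [0.6154, 0.2175, 0.0496]
eef_rot: [0.924, -0.012, 0.006, -0.382]
ft_force: [-6.2, -10.0, 1.2]
width: 0.0003
```

View pics/w14.png

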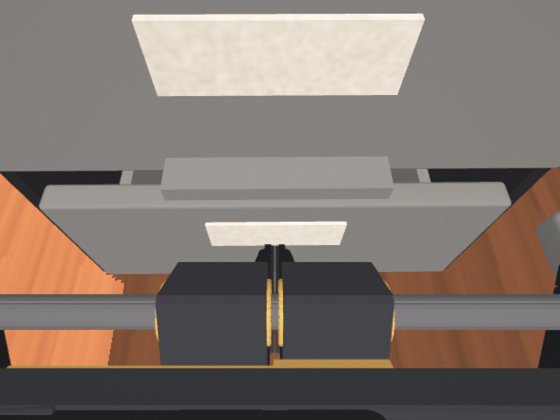

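```bash
python3 -m inch '[{"slide":[0,-0.006,0.006],"twist":[0,0,0],"jaw":255},{"slide":[0,-0.006,0.006],"twist":[0,0,0],"jaw":255},{"slide":[0,-0.006,0.006],"twist":[0,0,0],"jaw":255}]' 30
python3 - <<'E'
from h import *
c=cam('wrist')
print('outer top edge',onz(c,(275,207),.092),'rear',onz(c,(275,185),.092))
E
```

```text
t: 17.58
eef_pos: [0.6155, 0.2181, 0.0495]
eef_rot: [0.924, -0.012, 0.006, -0.381]
ft_force: [-9.9, -22.5, 5.8]
width: 0.0004
outer top edge [0.61460372 0.22561301 0.092     ] rear [0.61488705 0.23620684 0.092     ]
```

```bash
python3 -m inch '[{"slide":[0,0.02,-0.02],"twist":[0,0,0],"jaw":255},{"slide":[0,0.1,-0.1],"twist":[0,0,0],"jaw":255},{"slide":[0,0.2,-0.2],"twist":[0,0,0],"jaw":255},{"slide":[0,0.3,-0.3],"twist":[0,0,0],"jaw":255},{"slide":[0,0.3,-0.45],"twist":[0,0,0],"jaw":255},{"slide":[0,0.3,-0.55],"twist":[0,0,0],"jaw":255},{"slide":[0,0.3,-0.55],"twist":[0,0,0],"jaw":255}]' 30
python3 - <<'E'
from h import *
np.set_printoptions(precision=4,suppress=True)
save('w15',r.camera('wrist'));save('s15',r.camera('scene'));save('t15',r.camera('top'))
c=cam('wrist')
for x in r.tip_of('wrist','drawer_face'): print(x,onz(c,x['centre'][::-1],.055))
for n in ['glue','bevel']:
  for k in ['top','scene']: print(n,k,[(x['centre'],round(x['confidence'],2)) for x in r.tip_of(k,n)][:2])
E
```

```text
t: 18.45
eef_pos: [0.6122, 0.0697, 0.0951]
eef_rot: [0.924, -0.012, 0.007, -0.382]
ft_force: [-2.0, 1.0, -2.0]
width: 0.0003
{'centre': [100.0, 274.5], 'confidence': 0.91} [0.6138 0.2253 0.055 ]
glue top [([147.9, 248.8], 0.87)]
glue scene [([284.6, 327.5], 0.97), ([280.5, 250.4], 0.27)]
bevel top [([157.5, 312.7], 0.89)]
bevel scene [([279.5, 249.2], 0.95)]
```

View pics/w15.png

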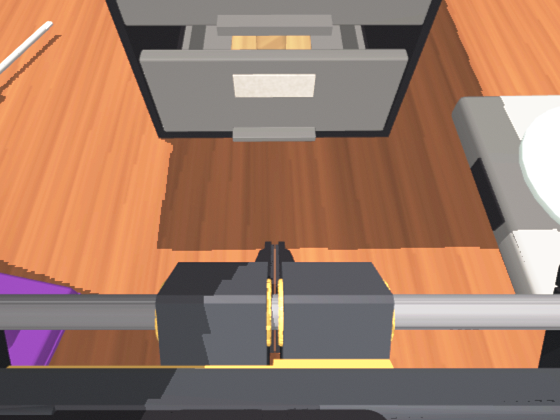

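View pics/s15.png

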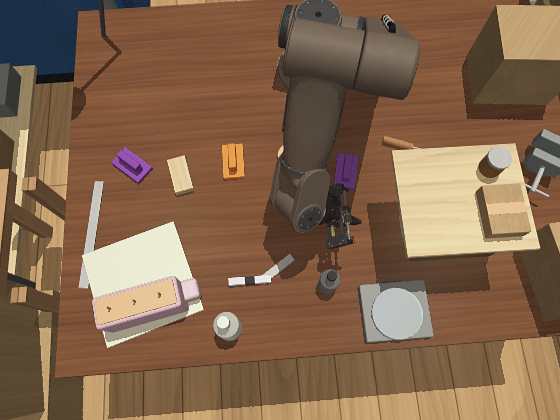

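Run:
```python
from h import *
np.set_printoptions(precision=4,suppress=True)
o=r.observe();im=r.camera('wrist');c=cam('wrist')
q=im[0:150,130:420];save('z16',cv2.resize(q,None,fx=2.7,fy=2.7,interpolation=cv2.INTER_CUBIC))
for y in (.2225,.2255,.2395-.028):
    print(y,proj(c,[[.519,y,.092],[.709,y,.092],[.52,y,.018],[.614,y,.018],[.614,y-.012,.025]]).round(1).tolist())
print(o['ft_force'],o['joint_vel'])
```

```text
0.2225 [[137.1, 64.0], [410.9, 59.9], [165.1, 136.6], [274.4, 134.7], [274.8, 139.9]]
0.2255 [[137.7, 61.1], [410.0, 57.1], [165.5, 133.9], [274.4, 132.1], [274.7, 137.1]]
0.2115 [[134.4, 74.8], [414.2, 70.6], [163.5, 146.5], [274.8, 144.5], [275.1, 150.2]]
[-2.9453  0.9564 -0.7046] [-0.0057 -0.0037 -0.0038 -0.0031  0.0028  0.0001]
```

View pics/z16.png

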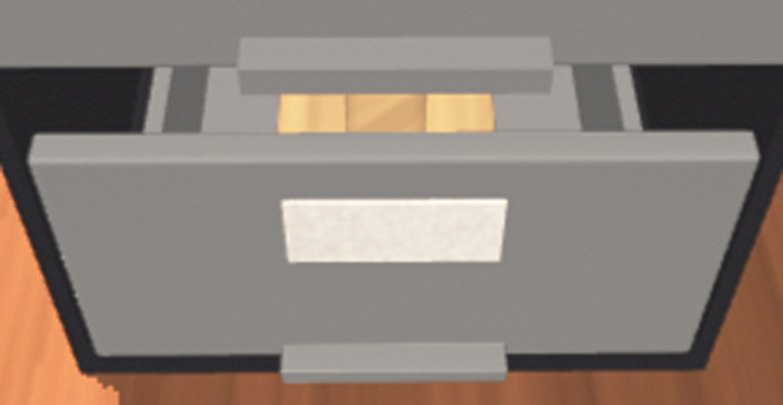

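The panel's upper outer edge is at row 59, which matches y = 0.2255, the same place as when it was pressed on the stop. A spring-back to 14 mm would put that edge at about row 72. The sander still shows flat through the gap, and the arm is clear of everything, so I'm handing in.

```bash
python3 -c "
from cell import r
print(r.observe()['t']);print(r.hand_in())"
```

```text
18.9
the job is handed in; nothing more can be done
None
```

The sander is in the front compartment of the bottom drawer, the drawer is pushed home, and I handed the job in at about 18.9 s of the 53 s allowed. No verdict was reported.

**What I did:** I gripped the sander by its rib with the tool leaning 30° and set it flat in the open drawer. I let go only after the wrist force showed it resting on the floor (about 10 N). I then pushed the drawer home with shut fingers leaning 45°, at about 0.1 m/s or slower. The detent resisted with about 7 N, and I stopped when the end stop held firm at about 22 N.

**Last checks:**
- **Drawer:** after backing off, the face measured y ≈ 0.2255 m, the same as when pressed on the stop, so it had not sprung back. The calibration is only good to about 2 mm.
- **Sander:** it looked flat the last time it was in full view, partway through the push. After closing, only a strip of it shows through the gap above the panel, so its final position is not measured directly.
- **Bystanders:** the glue bottle and bevel were detected within 4 pixels (about 13 mm) of their starting places, which is within the scatter of the detections.
- **Arm:** it is clear of everything, with only baseline wrist force.

No check failed. While the drawer was travelling through the detent the force dropped to about zero before the end stop, so I kept pushing until it held firm.

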